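Put the flanged collars away on their spigots

TASK

Put the four flanged collars away on the two storage spigots, the brass pair on the stand with the brass-coloured base and the blue pair on the stand with the blue base. On each stand the collar with the wide flange goes at the bottom and the one with the narrow flange on top of it, both flange down and let all the way down over the spigot, not dropped. Leave the steel ring, the tape roll and the mortar cube where they are.

Things in the scene. Friction and masses are not known exactly. Their poses are not given: they have to be found in the camera images.
- brass_wide_mid (a point): bright brass-yellow flanged collar: wide flange, 70 mm across with six dark screw holes, 6 mm thick, at the bottom; above it a round sleeve 38 mm across, 40 mm long; 46 mm high in all, a 26 mm bore right through. Starts upright, flange down. The point: on its axis at mid-sleeve, 26 mm above its underside; z up the axis. Grip across the sleeve, fingertips just above the flange. About 260 g.
- brass_narrow_mid (a point): bright brass-yellow flanged collar: narrow flange, 50 mm across, without holes, 6 mm thick, at the bottom; above it a round sleeve 38 mm across, 40 mm long; 46 mm high in all, a 26 mm bore right through. Starts upright, flange down. The point: on its axis at mid-sleeve, 26 mm above its underside; z up the axis. Grip across the sleeve, fingertips just above the flange. About 200 g.
- blue_wide_mid (a point): blue painted flanged collar: wide flange, 70 mm across with six dark screw holes, 6 mm thick, at the bottom; above it a round sleeve 38 mm across, 40 mm long; 46 mm high in all, a 26 mm bore right through. Starts upright, flange down. The point: on its axis at mid-sleeve, 26 mm above its underside; z up the axis. Grip across the sleeve, fingertips just above the flange. About 140 g.
- blue_narrow_mid (a point): blue painted flanged collar: narrow flange, 50 mm across, without holes, 6 mm thick, at the bottom; above it a round sleeve 38 mm across, 40 mm long; 46 mm high in all, a 26 mm bore right through. Starts upright, flange down. The point: on its axis at mid-sleeve, 26 mm above its underside; z up the axis. Grip across the sleeve, fingertips just above the flange. About 110 g.
- brass_stand_foot (a point): storage stand fixed to the bench: brass-yellow square base plate 80 x 80 x 10 mm, upright steel spigot at its centre, 18 mm thick, 64 mm above the plate, top 8 mm tapered to 7 mm. The point: the spigot's foot, centre of the plate's top face, 10 mm above the bench; z up. Collars fit over it with 4 mm play all round, two one on another (92 mm).
- blue_stand_foot (a point): storage stand fixed to the bench: blue square base plate 80 x 80 x 10 mm, upright steel spigot at its centre, 18 mm thick, 64 mm above the plate, top 8 mm tapered to 7 mm. The point: the spigot's foot, centre of the plate's top face, 10 mm above the bench; z up. Collars fit over it with 4 mm play all round, two one on another (92 mm).
- steel_ring_mid (a point): plain grey steel cutting ring without a flange, 62 mm across, 20 mm high, lying flat among the collars; a bystander, not to be moved. The point is at its centre, 10 mm above the bench.
- tape_mid (a point): roll of beige adhesive tape lying flat, 66 mm across, 18 mm high; a bystander. The point is at its centre, 9 mm above the bench.
- cube_mid (a point): grey mortar test cube, 40 mm; a bystander. The point is at its centre, 20 mm above the bench.
- press_corner (a point): the near right-hand corner, at the top, of the big grey body of the test press, 234 mm above the bench: a fixed obstacle that fills the bench to the left of and beyond this corner (its front runs to the left, 35 mm nearer the robot at its far left end). Keep the hand and what it carries clear of it.
There are look-alikes about, which are no part of the job. Leave any red or turquoise look-alike of the part that bears brass_narrow_mid alone.

How it is judged:
At the end, for the whole second after the job is handed in: On each stand, over the spigot: the wide-flanged collar of the stand's colour flat on the base plate and the narrow-flanged one of that colour flat on top of it; each upright flange down (within 4 degrees), within 4 mm of its seated height and within 8 mm of the spigot's axis, released and at rest (horizontal distance between each of brass_wide_mid, brass_narrow_mid and brass_stand_foot below 0.008 m and z of brass_wide_mid in the frame of brass_stand_foot between 0.022 and 0.03 m and angle between each of brass_wide_mid, brass_narrow_mid, blue_wide_mid, blue_narrow_mid's own z axis and vertical below 0.07 rad and linear speed of each of brass_wide, brass_narrow, blue_wide, blue_narrow below 0.02 m/s and angular speed of each of brass_wide, brass_narrow, blue_wide, blue_narrow below 0.2 rad/s and z of brass_narrow_mid in the frame of brass_stand_foot between 0.068 and 0.076 m and horizontal distance between each of blue_wide_mid, blue_narrow_mid and blue_stand_foot below 0.008 m and z of blue_wide_mid in the frame of blue_stand_foot between 0.022 and 0.03 m and z of blue_narrow_mid in the frame of blue_stand_foot between 0.068 and 0.076 m); the robot touches nothing.
It fails at once if the steel ring is moved by more than 20 mm (distance of steel_ring_mid from where it was at the start of the episode above 0.02 m).
It fails at once if the tape roll is moved by more than 20 mm (distance of tape_mid from where it was at the start of the episode above 0.02 m).
It fails at once if the mortar cube is moved by more than 20 mm (distance of cube_mid from where it was at the start of the episode above 0.02 m).
It fails at once if a collar is dropped down a spigot (falls faster than 0.6 m/s on it) (((horizontal distance between brass_wide_mid and brass_stand_foot below 0.012 m or horizontal distance between brass_wide_mid and blue_stand_foot below 0.012 m) and height (world z) of brass_wide_mid below 0.12 m and linear speed of brass_wide above 0.6 m/s) or ((horizontal distance between brass_narrow_mid and brass_stand_foot below 0.012 m or horizontal distance between brass_narrow_mid and blue_stand_foot below 0.012 m) and height (world z) of brass_narrow_mid below 0.12 m and linear speed of brass_narrow above 0.6 m/s) or ((horizontal distance between blue_wide_mid and brass_stand_foot below 0.012 m or horizontal distance between blue_wide_mid and blue_stand_foot below 0.012 m) and height (world z) of blue_wide_mid below 0.12 m and linear speed of blue_wide above 0.6 m/s) or ((horizontal distance between blue_narrow_mid and brass_stand_foot below 0.012 m or horizontal distance between blue_narrow_mid and blue_stand_foot below 0.012 m) and height (world z) of blue_narrow_mid below 0.12 m and linear speed of blue_narrow above 0.6 m/s)).
It also fails if it takes over 109 s, if anything falls off the work surface, if the arm or the gripper's body presses on something with over 40 N, if the wrist force passes 120 N, or if a joint passes its speed limit or range.

ROBOT

A 6-joint arm with a two-finger parallel gripper is mounted at the origin on a cart in front of the work surface, level with it; the furniture and walls round the work are solid. World frame = base frame: x ahead of the robot, y to its left, z up, the work surface at z = 0. Lengths are in m, angles in rad, forces in N, time in s.
With the tool pointing down it reaches from about 0.325 to 0.775 m from the base axis. Payload 5.5 kg.
Tool frame: the origin (TCP) lies between the finger pads; the fingertips stand 8 mm ahead of it and the grasp point (between the pads) lies 11 mm behind it (tcp_to_tips is the distance from the TCP to the fingertips, in m); z points along the fingers, y is the line along which they close (so a half turn about z gives the same grasp; the last joint's range is limited). The gripper opens to 88 mm and grips with 3 to 60 N. Pads are 20 mm wide; open, the fingers measure 115 mm over their backs; the gripper's body (75 mm by 178 mm) begins 61 mm behind the grasp point.
Start: joints at [1.274, 0.091, 1.231, -0, 1.82, -0.057], TCP at [0.143, 0.583, 0.231] pointing down, gripper open.
Joint ranges: [-2.87, 2.87], [-0.86, 2.18], [0.17, 2.46], [-1.51, 4.65], [0.06, 2.69], [-2.65, 2.65]. Speed limits (rad/s): [2.57, 2.57, 3.01, 3.14, 3.14, 3.14].

INTERFACE

Orientations are given as a unit quaternion [w, x, y, z].
In Python, from bench import * gives the robot as it stands. Calls block until the motion is done:
- move_to(position, orientation): joint-space move of the TCP to a pose.
- move_l(position, speed=0.15, orientation=None): straight line of the TCP; orientation=None keeps the orientation; speed is the mean speed in m/s.
- movej(angles): joint-space move.
- gripper_open() and close(): open the fingers fully, or close them until they stop; the grip force is fixed at half the most.
- hold(seconds).
- inverse_kinematics(position, orientation): joint angles nearest the present ones, or None.
- state(): the state.
- get_image(name): name is "side" or "top"; returns a dict with "frame" (480x640x3 uint8, blue, green, red), "depth" (480x640 float32, m along the optical axis (not along the pixel's ray), 0 where there is no reading), "camera_matrix" (3x3 intrinsics, pixels), "view" (4x4, takes a point from world to camera coordinates). Camera axes: x right, y up, looking along -z (the intrinsics and any distortion apply to the point x, -y, -z); pixel columns grow to the right and rows downward; lengths in m; the calibration is good to about 2 mm. A picture is of the moment at which its call begins.
A pose or a line that the arm cannot do raises IKError and nothing moves.
- job_done(): hands the job in; it is judged then, once.
The state is a dict: "time": time; "joint_pos": joint angles; "dq": joint speeds; "joint_torque": joint torques, N m; "ee_pos": TCP position; "ee_rot": TCP orientation; "ft_force": force on the tool from outside, world axes, zero at the start; "moment": the same for the moment, N m; "finger_gap": finger opening in m; "finger_force": force on a finger pad.
Only numpy, scipy, OpenCV 4.12 (cv2) and the standard library are available. Lean on these libraries where they do the work, as an engineer would, in place of code of your own. Each camera call takes 0.05 s, during which the arm holds its last target. There are 200 camera calls.

## Working session

There is one attempt and no reset: what is moved stays moved. The work goes in short steps, each a Python script; the robot and the scene stay as the last script left them, time stands still between calls to the robot, and variables do not carry over. Pictures are saved under pics/ and viewed, at most 14 in all, crops included, and the job is handed in when it is done.

```bash
ls; mkdir -p pics
python3 - <<'E'
from bench import *
import cv2,numpy as np
for n in("top","side"):
    g=get_image(n); cv2.imwrite(f"pics/{n}0.png",g["frame"]); np.savez(f"{n}0.npz",**g)
    V=np.linalg.inv(g["view"]); print(n,V[:3,3].round(3),-V[:3,2].round(2),g["camera_matrix"].round(1).tolist(),g.keys())
s=state();print(s["time"],s["ee_rot"],s["ft_force"])
E
```

```text
pics
top [ 0.467 -0.041  1.4  ] [ 0.14  0.02 -0.99] [[486.7, 0.0, 320.4], [0.0, 486.7, 240.7], [0.0, 0.0, 1.0]] dict_keys(['frame', 'depth', 'camera_matrix', 'view'])
side [ 0.27  -0.559  0.929] [ 0.36  0.5  -0.78] [[464.9, 0.0, 312.2], [0.0, 464.9, 244.8], [0.0, 0.0, 1.0]] dict_keys(['frame', 'depth', 'camera_matrix', 'view'])
0.1 [-1.51031808e-04  1.19598236e-01  9.92822009e-01 -8.34918477e-04] [-0.12360048  0.21468002  0.82423051]
```

View pics/top0.png

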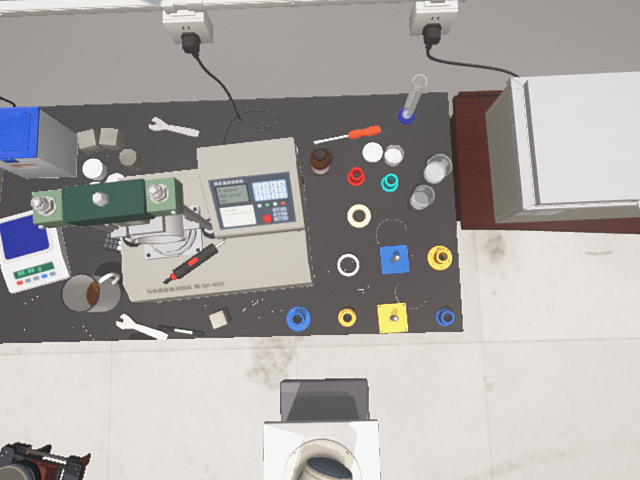

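View pics/side0.png

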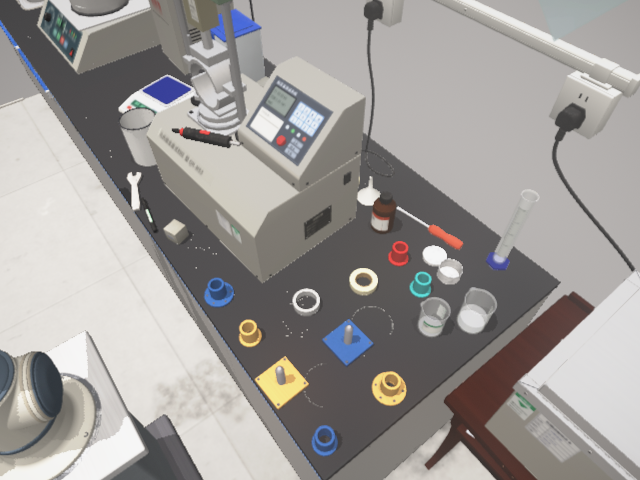

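The top view shows the wide blue collar at (298,319) and a narrow brass one at (347,318). The brass stand is at (393,318), a narrow blue collar at (446,317), the blue stand at (395,260) and the wide brass collar with holes at (440,258). The bystanders are the ring (348,265), the tape (359,216) and the cube (220,319). The press's near right corner is around (312,287).

Candidates that could be confused:
- **Narrow collars:** brass (347,318) and blue (446,317) are wanted. Red (356,176) and turquoise (390,182) are look-alikes to leave alone.
- **Wide collars:** blue (298,319), brass (440,258).
- **Round things:** steel ring (348,265), tape (359,216).

Next I'll check in a close crop and measure from depth.

```bash
cat > vis.py <<'E'
import numpy as np,cv2
def cloud(g):
    d=g["depth"];K=g["camera_matrix"];v,u=np.mgrid[:480,:640]
    P=np.stack([(u-K[0,2])/K[0,0]*d,-(v-K[1,2])/K[1,1]*d,-d,np.ones_like(d)],-1)
    W=(P@np.linalg.inv(g["view"]).T)[...,:3]; W[d<=0]=np.nan
    return W
def pix(g,p):
    q=g["view"]@np.r_[p,1]; K=g["camera_matrix"]
    return K[0,0]*q[0]/-q[2]+K[0,2], K[1,1]*-q[1]/-q[2]+K[1,2]
def ring(W,c,r,lo,hi):
    "min enclosing circle of cloud points near c (xy) within heights"
    m=(np.hypot(W[...,0]-c[0],W[...,1]-c[1])<r)&(W[...,2]>lo)&(W[...,2]<hi)
    p=W[m]
    if len(p)<5: return None
    (x,y),R=cv2.minEnclosingCircle(p[:,:2].astype(np.float32))
    return np.r_[x,y,R,np.median(p[:,2]),len(p)].round(4)
E
python3 - <<'E'
from vis import *
G={n:dict(np.load(n+"0.npz")) for n in("top","side")}
W={n:cloud(G[n]) for n in G}
px=dict(blue_wide=(298,319),brass_narrow=(347,318),brass_stand=(393,318),blue_narrow=(446,317),blue_stand=(395,260),brass_wide=(440,258),ring=(348,265),tape=(359,216),cube=(220,319))
for n,(u,v) in px.items():
    w=W["top"][v-18:v+19,u-18:u+19].reshape(-1,3); w=w[(w[:,2]>.004)]
    c=np.nanmedian(w,0); print(n,c.round(3))
    for cam in W: print("  ",cam,"hi",ring(W[cam],c,.05,.036,.055),"lo",ring(W[cam],c,.05,.004,.014),"mx",ring(W[cam],c,.05,.06,.09),ring(W[cam],c,.05,.014,.024))
w=W["top"];m=w[...,2]>.2
for v,u in((287,312),(285,308),(145,295),(295,135)): print(u,v,w[v,u].round(3))
def up(g,a,b,c,d,s):return cv2.resize(g["frame"][b:d,a:c],None,fx=s,fy=s,interpolation=cv2.INTER_CUBIC)
cv2.imwrite("pics/crop1.png",up(G["top"],270,160,470,340,4)[:600] if 0 else up(G["top"],270,160,470,340,3.3))
cv2.imwrite("pics/crop2.png",up(G["side"],190,230,450,460,2.6))
E
```

```text
blue_wide [0.439 0.051 0.008]
   top hi [4.379e-01 5.290e-02 1.890e-02 4.510e-02 8.600e+01] lo [4.387e-01 5.160e-02 4.930e-02 6.600e-03 2.450e+02] mx None [0.4392 0.0502 0.0162 0.0192 7.    ]
   side hi [4.342e-01 5.190e-02 1.980e-02 4.540e-02 1.620e+02] lo [4.395e-01 5.340e-02 4.780e-02 7.200e-03 3.470e+02] mx None [4.335e-01 5.090e-02 1.880e-02 1.900e-02 6.200e+01]
brass_narrow [ 0.439 -0.082  0.007]
   top hi [ 4.38e-01 -8.47e-02  1.87e-02  4.53e-02  7.70e+01] lo [ 4.389e-01 -8.210e-02  4.750e-02  5.500e-03  1.240e+02] mx None None
   side hi [ 4.344e-01 -8.540e-02  2.010e-02  4.530e-02  1.780e+02] lo [ 4.355e-01 -8.250e-02  4.920e-02  6.600e-03  1.680e+02] mx None [ 4.339e-01 -8.590e-02  1.880e-02  1.950e-02  6.100e+01]
brass_stand [ 0.434 -0.212  0.01 ]
   top hi [ 0.4338 -0.2079  0.0069  0.0437  6.    ] lo [ 4.338e-01 -2.113e-01  4.950e-02  9.700e-03  6.820e+02] mx [ 4.328e-01 -2.132e-01  9.100e-03  6.920e-02  3.600e+01] [ 4.304e-01 -2.127e-01  4.800e-02  1.490e-02  6.800e+01]
   side hi [ 4.276e-01 -2.150e-01  8.700e-03  4.630e-02  3.600e+01] lo [ 4.330e-01 -2.122e-01  4.980e-
[... 1889 characters left out ...]
  9.300e+01] mx None [ 7.267e-01 -1.292e-01  3.320e-02  1.790e-02  2.420e+02]
   side hi None lo [ 7.256e-01 -1.289e-01  4.450e-02  8.800e-03  1.090e+02] mx None [ 7.226e-01 -1.282e-01  3.430e-02  1.790e-02  3.840e+02]
cube [0.443 0.272 0.037]
   top hi [4.424e-01 2.736e-01 2.780e-02 3.970e-02 1.920e+02] lo [4.422e-01 2.721e-01 4.930e-02 5.200e-03 4.900e+01] mx None [ 0.4471  0.2583  0.0199  0.0195 13.    ]
   side hi [4.368e-01 2.737e-01 2.800e-02 4.060e-02 2.160e+02] lo [4.441e-01 2.666e-01 4.810e-02 6.700e-03 8.700e+01] mx None [4.382e-01 2.723e-01 2.670e-02 1.850e-02 5.100e+01]
312 287 [0.525 0.011 0.002]
308 285 [0.529 0.02  0.049]
295 145 [0.829 0.028 0.35 ]
135 295 [0.51  0.442 0.199]
```

View pics/crop2.png

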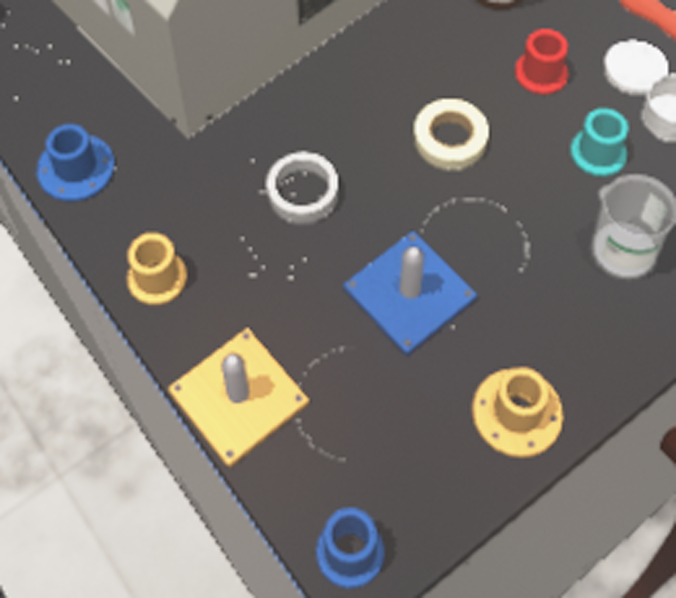

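The close crop confirms the choice. The wide collars with holes are at crop (75,165) blue and (518,410) brass, and the narrow ones at (155,270) brass and (350,548) blue. Red and turquoise are to be avoided. Sizes and heights match: sleeve radius 19 mm, top at 45–46 mm, spigot radius 9 mm with its top at about 74 mm. I'll average the two cameras and start with the wide brass collar.

```bash
cat > arm.py <<'E'
from bench import *
import numpy as np,cv2
from vis import *
Q=[0,0,1,0]; UP=0.125; PZ=0.0165
C=dict(blue_wide=(.4360,.0524),brass_narrow=(.4362,-.0850),blue_narrow=(.4300,-.3590),brass_wide=(.5980,-.3563))
S=dict(brass=(.4312,-.2132),blue=(.5963,-.2254))
def fz(): return float(np.mean([(hold(.02),state()["ft_force"])[1] for _ in range(3)],0)[2])
def goto(x,y,z=UP,v=.3): move_l([x,y,z],speed=v,orientation=Q)
def pick(n):
    x,y=C[n]; goto(x,y); goto(x,y,.06,.2); goto(x,y,PZ,.08)
    close(); s=state(); print(n,"gap",round(s["finger_gap"],4),"force",np.round(s["finger_force"],1))
    f0=s["ft_force"][2]; goto(x,y,UP,.15); hold(.1)
    s=state(); print(" lifted gap",round(s["finger_gap"],4),"fz",round(f0,2),round(s["ft_force"][2],2),"t",s["time"])
def place(col,seat):
    "seat: underside height when seated; lower with a force guard"
    x,y=S[col]; z1=PZ+seat; f0=fz(); p=state()["ee_pos"]
    goto(x,y,PZ+.076,.1)
    for z in list(np.arange(PZ+.070,z1+.002,-.006))+[z1+.0006]:
        goto(x,y,z,.06); f=state()["ft_force"]
        if f[2]-f0>6 or np.hypot(*f[:2])>8:
            print("CONTACT z",z-PZ,"f",np.round(f,1),"f0",f0,"t",state()["time"]); 
            if z-z1>.003: return False
    print(" seated",np.round(f,1),"f0",round(f0,2)); gripper_open()
    goto(x,y,z1+.02,.08); goto(x,y,max(UP,z1+.06),.2); print(" t",state()["time"]); return True
def snap(n,cam):
    g=get_image(cam); cv2.imwrite(f"pics/{n}.png",g["frame"]); return g
E
python3 - <<'E'
from arm import *
move_to([.16,.42,.25],Q); move_to([.38,0,.25],Q); goto(.42,-.28,.2); pick("brass_wide")
goto(*S["brass"],.125); g=snap("hover1","side"); W=cloud(g)
p=state()["ee_pos"];print(np.round(p,4))
s=S["brass"]; u,v=map(int,pix(g,[*s,.09])); f=g["frame"][max(v-70,0):v+70,max(u-90,0):u+90]
cv2.imwrite("pics/hover1c.png",cv2.resize(f,None,fx=4,fy=4,interpolation=cv2.INTER_CUBIC))
print(ring(W,s,.06,.106,.117))
E
```

```text
brass_wide gap 0.0386 force 30.0
 lifted gap 0.0383 fz 0.64 -2.16 t 7.45
[ 0.4318 -0.2138  0.1249]
[ 4.197e-01 -2.153e-01  3.210e-02  1.150e-01  2.420e+02]
```

View pics/hover1c.png

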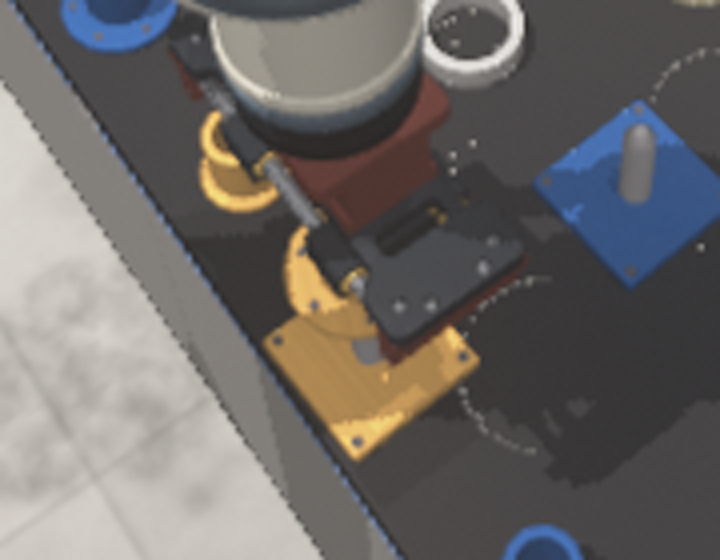

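The crop shows the wide brass collar level between the fingers at (325,280), above the brass spigot at (368,345), and the neighbouring objects are clear. The 2.8 N weight gain matches 260–280 g. Lowering now with a force guard.

Run:
```python
from arm import *
if place("brass",.010):
    s=state(); g=get_image("side"); W=cloud(g); print("collar",ring(W,S["brass"],.03,.05,.060),"spigot",ring(W,S["brass"],.03,.066,.08))
```

```text
seated [-0.4 -0.  -2.8] f0 -1.59
 t 13.4917
collar [ 4.240e-01 -2.147e-01  1.870e-02  5.570e-02  7.700e+01] spigot None
```

Run:
```python
from arm import *
pick("blue_wide")
g=get_image("side"); W=cloud(g); print("brass_wide",ring(W,S["brass"],.03,.05,.060),"spigot",ring(W,S["brass"],.03,.066,.08))
goto(.44,-.16); goto(*S["blue"]); print(np.round(state()["ee_pos"],4)); print(place("blue",.010))
```

```text
blue_wide gap 0.0365 force 30.0
 lifted gap 0.0364 fz 0.02 -1.56 t 17.5583
brass_wide [ 4.285e-01 -2.147e-01  1.990e-02  5.600e-02  1.720e+02] spigot [ 4.295e-01 -2.130e-01  8.900e-03  7.140e-02  6.000e+01]
[ 0.596  -0.2238  0.1246]
 seated [ 1.  -0.3 -2.2] f0 -1.05
 t 24.3167
True
```

The wide brass collar's top is at 56 mm, 1–2 mm off the spigot's axis, so it is seated. On to the narrow ones.

Run:
```python
from arm import *
goto(.5,-.16); pick("brass_narrow")
g=get_image("side"); W=cloud(g)
for c in S: print(c,"wide",ring(W,S[c],.03,.05,.060),"spigot",ring(W,S[c],.03,.066,.08))
goto(*S["brass"]); print(place("brass",.056))
```

```text
brass_narrow gap 0.0368 force 30.0
 lifted gap 0.0365 fz -0.24 -2.42 t 28.3167
brass wide [ 4.29e-01 -2.15e-01  1.91e-02  5.61e-02  1.74e+02] spigot [ 4.302e-01 -2.136e-01  9.600e-03  7.120e-02  6.000e+01]
blue wide [ 5.943e-01 -2.266e-01  2.020e-02  5.570e-02  1.520e+02] spigot [ 5.946e-01 -2.261e-01  9.000e-03  7.020e-02  4.900e+01]
 seated [-0.3 -0.6 -2.2] f0 -2.56
 t 31.9
True
```

Run:
```python
from arm import *
pick("blue_narrow")
goto(*S["blue"]); print(place("blue",.056))
goto(*S["blue"],.22); move_to([.38,.05,.3],Q); hold(.3)
for cam in("side","top"):
    g=snap("end_"+cam,cam); W=cloud(g)
    for c in S: print(cam,c,ring(W,S[c],.03,.095,.108),ring(W,S[c],.05,.012,.02))
    u,v=map(int,pix(g,[.51,-.21,.05])); cv2.imwrite(f"pics/endc_{cam}.png",cv2.resize(g["frame"][v-75:v+75,u-100:u+100],None,fx=4,fy=4,interpolation=cv2.INTER_CUBIC))
print(state()["time"])
```

```text
blue_narrow gap 0.038 force 30.0
 lifted gap 0.0379 fz 0.99 -1.62 t 35.5
 seated [ 0.9  0.  -2.3] f0 -1.52
 t 39.3
True
side brass [ 4.294e-01 -2.154e-01  1.910e-02  1.019e-01  2.030e+02] [ 4.282e-01 -2.135e-01  4.790e-02  1.630e-02  5.000e+02]
side blue [ 5.934e-01 -2.268e-01  1.950e-02  1.020e-01  1.800e+02] [ 5.954e-01 -2.261e-01  4.970e-02  1.620e-02  4.620e+02]
top brass [ 4.329e-01 -2.149e-01  1.930e-02  1.018e-01  8.600e+01] [ 4.309e-01 -2.137e-01  4.900e-02  1.490e-02  2.480e+02]
top blue [ 5.973e-01 -2.264e-01  1.890e-02  1.014e-01  8.800e+01] [ 5.970e-01 -2.253e-01  4.940e-02  1.520e-02  2.520e+02]
41.4917
```

View pics/endc_side.png

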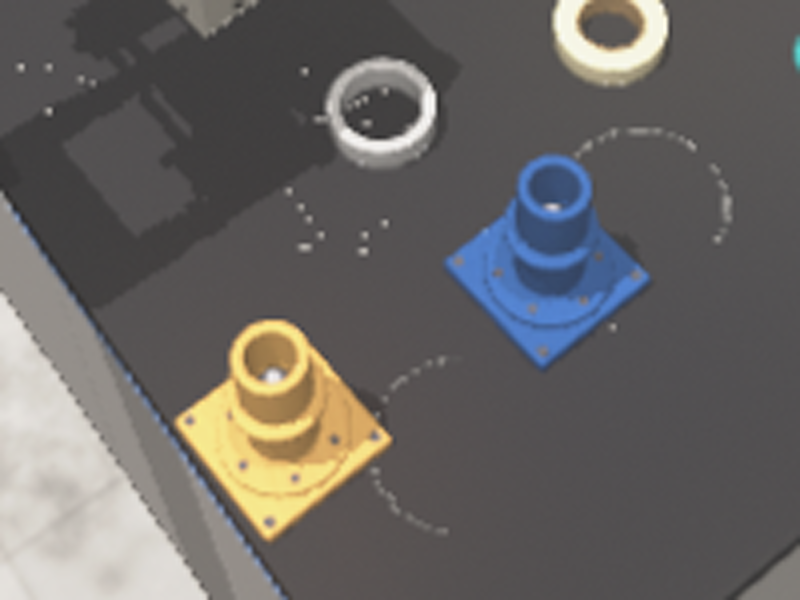

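The picture shows both stacks upright, brass at (272,400) and blue at (552,230), with the wide flange at the bottom and the narrow collar above it. The tops are at 102 mm and the axes within 2 mm of the spigots, and the ring and tape have not moved.

```bash
python3 -c "
from bench import *
print(job_done())"
```

```text
the job is handed in; nothing more can be done
None
```

All four collars are seated on their colour-matched stands, wide flange below and narrow above, and the job was handed in at about 41 s with the arm clear and no bystander touched.

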